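# Seat the filter holder's tapered stopper in the vacuum flask

## Task

Take the glass filter holder (the tall one with the blue clamp and red stopper) out of the sloping draining stand and stand it upright in the mouth of the clamped filtering flask, its tapered stopper fully home and straight so that it will seal, then let go. It is glass, so do not let it drop, and leave the spare base, the dish and the wash bottle where they are.

Things in the scene. Friction and masses are not known exactly. Their poses are not given: they have to be found in the camera images.
- holder_center (a point): Glass filter holder to move, rigid, 170 mm long, 0.2 kg, half-way along its axis; z points to its open rim. Along z: rim +85 mm; plain round barrel, 28 mm diameter, 0 to +80 (grasp at about +50); flanges with blue spring clamp -25 to -4 (58 mm diameter, two levers reach 57 mm out along +x); red stopper -50 to -25; stem, 12 mm diameter, to the tip at -85.
- holder_stopper (a point): Middle of the big end (top) of the holder's red rubber stopper, on its axis, 25 mm below holder_center. The stopper tapers from 37 mm diameter here to 30 mm, 25 mm lower. At the start this end lies in a hole of the stand, the flange above resting on the sloping face: the axis leans 35 degrees, rim towards the robot. It comes out along its axis; 60 mm is below the face.
- flask_mouth (a point): Centre of the mouth of the clear glass 250 ml filtering flask, level with its rim, 155 mm above the table; z up. Inside, a taper matching the stopper: 35.6 mm diameter at the rim, 30 mm at 20 mm down. Fully home, the holder is upright with the stopper's top 5 mm (holder_center 30 mm) above this point; a light push of some 10 N makes sure of it and it then stays by itself.
- flask: The flask and its low dark clamp stand, fixed. Origin on the table below the flask's axis. Flask 85 mm wide at the foot, 46 mm at the rim; red clamp jaws on the neck; a steel rod 170 mm high stands 105 mm from the axis along +y; the side arm points to -x, 63 mm out, 120 mm up. Base plate 130 x 200 x 10 mm.
- stand: Stainless draining stand in a white drip tray of 150 x 250 mm, fixed. Origin on the table below the middle of its sloping face. The face, 84 x 220 mm, looks up and to this frame's -x, its normal 35 degrees from vertical; middle 80 mm high, low edge 56, high edge 104. Two 42 mm round holes at y = +52 and -52 mm, mid-slope: the holder stands in one, the spare base in the other.
- spare_center (a point): Bystander: spare holder base with a black stopper and no funnel, loose in the other hole of the stand; 70 mm long, 48 mm wide, only 10 mm of it above the sloping face. This point is half-way along its axis.
- wash_center (a point): Bystander: white plastic wash bottle with blue cap and bent spout, 64 mm diameter, 190 mm high, standing loose. This point is on its axis, 70 mm above the table.
- dish_center (a point): Bystander: clear round membrane dish, 57 mm diameter, 16 mm high, lying loose. This point is its centre.
Not all that is in view belongs to the job. Leave any purple look-alike of the part that bears holder_center alone.

How it is judged:
On the way:
1. the holder is held clear of the draining stand (distance of holder_center from where it was at the start of the episode above 0.09 m and contact force between holder and stand below 0.05 N and contact force between holder and the fingers above 1 N), for 0.2 s.
At the end, for the whole second after the job is handed in: The holder stands upright (within about 3 degrees) and centred (within 3 mm) in the flask's mouth with its red stopper fully home: holder_center 25 to 33 mm above the rim (30 mm when home), at rest and released (z of holder_center in the frame of flask_mouth between 0.025 and 0.033 m and horizontal distance between holder_center and flask_mouth below 0.003 m and angle between holder_center's own z axis and vertical below 0.05 rad and linear speed of holder below 0.01 m/s); the robot touches nothing.
It fails at once if the holder is let drop (moves faster than 0.4 m/s while not held) (linear speed of holder above 0.4 m/s and contact force between holder and the fingers below 0.05 N).
It fails at once if the spare base is moved by more than 15 mm (distance of spare_center from where it was at the start of the episode above 0.015 m).
It fails at once if the wash bottle is moved by more than 30 mm (distance of wash_center from where it was at the start of the episode above 0.03 m).
It fails at once if the dish is moved by more than 30 mm (distance of dish_center from where it was at the start of the episode above 0.03 m).
It also fails if it takes over 48 s, if anything falls off the work surface, if the arm or the gripper's body presses on something with over 40 N, if the wrist force passes 120 N, or if a joint passes its speed limit or range.

## Robot

A 7-joint arm with a two-finger parallel gripper is mounted at the origin on the work surface. World frame = base frame: x ahead of the robot, y to its left, z up, the work surface at z = 0. Lengths are in m, angles in rad, forces in N, time in s.
With the tool pointing down it reaches from about 0.425 to 0.925 m from the base axis. Payload 6.8 kg.
Tool frame: the origin (TCP) lies on the mounting face of the last link; the fingertips stand 173 mm ahead of it and the grasp point (between the pads) lies 155 mm ahead of it (grip_point_offset is the distance from the TCP to the grasp point, in m); x points along the fingers, z is the direction in which the jaws open and shut, and the axes are right-handed (so a half turn about x gives the same grasp; the last joint's range is limited). The gripper opens to 85 mm and grips with 20 to 120 N. Pads are 22 mm wide; open, the fingers measure 114 mm over their backs; the gripper's body (76 mm by 85 mm) begins 54 mm behind the grasp point. The pads swing forward as they close: fully open they stand 13 mm farther back than shut.
Start: joints at [-1.356, 0.477, 0.022, 1.555, -0.011, 1.109, -0.083], TCP at [0.214, 0.64, 0.405] pointing down, gripper open.
Joint ranges: [-2.96, 2.96], [-0.34, 2.1], [-1.41, 1.46], [0.24, 2.44], [-1.37, 4.51], [0.17, 1.92], [-2.96, 2.96]. Speed limits (rad/s): [2.39, 2.39, 3.14, 3.14, 3.14, 3.14, 3.14].

## Interface

Orientations are given as a rotation vector (axis times angle).
In Python, from bench import * gives the robot as it stands. The module is installed in compiled form; this text tells all that it offers.
- The arm moves only by the tool servo_tool, never from a script. Its argument "motion" is a list of rows, each a list of 5 numbers: the shift along the tool's x, y, z in m, then the turn about the tool's x in degrees, then the gripper command: -1 is fully open, 1 is shut, values between are in proportion. In form: [[dx, dy, dz, turn, fingers], ...]. A call has 1 to 8 rows; each row is the pose to reach, as a shift and turn from the pose measured when the call began, along the tool's axes at that moment; what a row does not reach only later rows make up. A row lasts 1/10 s, in which the tool goes at most 50 mm and 8.59 degrees, less where a joint would pass 70% of its speed; a pose out of reach is approached as far as the arm can. A call with a gripper value outside its range is refused whole. The fingers move at their own pace and stop on an object; "force" is the grip in N (left out, the last holds). Time passes only in rows, so rows that repeat a pose let the fingers close. It gives the time, the measured TCP pose, the force and the opening at its end, in the units of the state.
- get_obs(): the state, without advancing time (a new reading comes with each control period).
- grab_frame(name): name is "scene" or "top" or "wrist"; returns the picture (384x512x3 uint8, red, green, blue); there is no depth.
- camera_params(name): a dict with "mtx" (3x3 intrinsics, pixels), "world_to_cam" (4x4, takes a point from world to camera coordinates); the wrist camera has in their place "T_tool_cam" (4x4, takes a point from camera to tool coordinates, whose origin is the TCP and whose axes are the tool frame's). Camera axes: x right, y down, z forward; pixel columns grow to the right and rows downward; lengths in m; the calibration is good to about 2 mm. A picture is of the moment at which its call begins: read the wrist's pose just before it. camera_params takes no time and is no camera call.
- hand_in(): hands the job in, once; it reports no verdict.
The state is a dict: "clock": time; "joints": joint angles; "qvel": joint speeds; "tau": joint torques, N m; "tcp_pos": TCP position; "orientation": TCP orientation; "contact_force": force on the tool from outside, world axes, zero at the start; "moment": the same for the moment, N m; "grip_width": finger opening in m.
Only numpy, scipy, OpenCV 4.12 (cv2) and the standard library are available. Lean on these libraries where they do the work, as an engineer would, in place of code of your own. Each camera call takes 0.05 s, during which the arm holds its last target. There are 200 camera calls.

## Working session

There is one attempt and no reset: what is moved stays moved. The work goes in short steps, Python scripts to look and compute and a tool call to move; the robot and the scene stay as the last step left them, time stands still between calls to the robot, and variables do not carry over. Pictures are saved under pics/ and viewed, about 8 in all and at most 12, crops included, and the job is handed in when it is done.

Besides the shell and the picture viewer there is one more tool, called after "Emit:" in YAML: its name, and indented under it one key for each argument. servo_tool: Moves the arm, as the interface text tells. Its arguments: {"type":"object","properties":{"motion":{"type":"array","items":{"type":"array","items":{"type":"number"}}},"force":{"type":"number"}},"required":["motion"]}

```bash
mkdir -p pics; ls
python3 - <<'E'
from bench import *
import numpy as np,cv2
np.set_printoptions(precision=4,suppress=True)
o=get_obs();print(o)
for n in("scene","top"):
    im=grab_frame(n);cv2.imwrite(f"pics/{n}0.png",im[...,::-1])
    c=camera_params(n);print(n,c["mtx"],c["world_to_cam"])
print(camera_params("wrist"))
a=cv2.imread("pics/scene0.png");b=cv2.imread("pics/top0.png")
E
```

```text
pics
{'clock': 0.0, 'joints': array([-1.3561,  0.4778,  0.0223,  1.5564, -0.0115,  1.1093, -0.0831]), 'qvel': array([-0.0006,  0.0009,  0.0001,  0.0012, -0.0007, -0.0005, -0.0017]), 'tau': array([ -0.0009, -59.6458,   1.6072, -28.1193,   0.0123,   0.0092,
        -0.    ]), 'tcp_pos': array([0.214 , 0.6399, 0.4037]), 'orientation': array([-0.9694,  1.3462,  0.9675]), 'contact_force': array([ 1.307 , -0.2806, -0.5363]), 'moment': array([-0.0008, -0.0364, -0.0068]), 'grip_width': 0.08540944062284059}
scene [[401.0181   0.     257.1268]
 [  0.     401.0181 195.448 ]
 [  0.       0.       1.    ]] [[ 0.681   0.7323  0.0011 -0.4848]
 [ 0.5654 -0.5248 -0.6363 -0.1582]
 [-0.4654  0.4339 -0.7714  1.2703]
 [ 0.      0.      0.      1.    ]]
top [[378.3426   0.     255.6919]
 [  0.     378.3426 199.105 ]
 [  0.       0.       1.    ]] [[-0.0821 -0.9966  0.0006  0.1651]
 [-0.9716  0.0799 -0.2227  0.5681]
 [ 0.2219 -0.0189 -0.9749  0.9574]
 [ 0.      0.      0.      1.    ]]
{'mtx': array([[268.5917,   0.    , 251.7625],
       [  0.    , 268.5917, 187.9033],
       [  0.    ,   0.    ,   1.    ]]), 'T_tool_cam': array([[-0.0015, -0.287 ,  0.9579,  0.0311],
       [-0.0005, -0.9579, -0.287 ,  0.0729],
       [ 1.    , -0.001 ,  0.0013,  0.0002],
       [ 0.    ,  0.    ,  0.    ,  1.    ]])}
```

View pics/scene0.png

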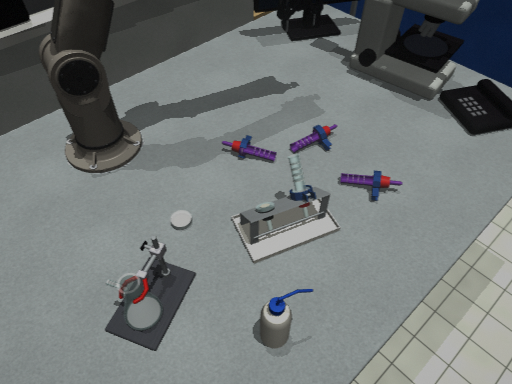

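View pics/top0.png

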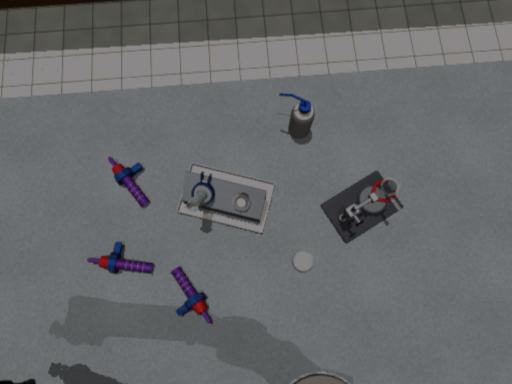

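Real holder: the clear-barrelled one in the stand, at top (200,192) and scene (299,180). The purple look-alikes lie loose on the table, at top (128,180), (120,265) and (193,295). The description (in the stand, not purple) fits only the first. I'll confirm it in an enlarged crop.

```bash
cat > h.py <<'E'
import numpy as np,cv2
from bench import *
from scipy.spatial.transform import Rotation as R
np.set_printoptions(precision=4,suppress=True)
def cam(n):
    c=camera_params(n)
    if n=="wrist":
        o=get_obs();T=np.eye(4);T[:3,:3]=R.from_rotvec(o["orientation"]).as_matrix();T[:3,3]=o["tcp_pos"]
        return c["mtx"],np.linalg.inv(T@c["T_tool_cam"])
    return c["mtx"],c["world_to_cam"]
def ray(C,uv):
    K,W=C;Ri=W[:3,:3].T
    d=Ri@np.linalg.solve(K,[uv[0],uv[1],1.]);return -Ri@W[:3,3],d/np.linalg.norm(d)
def onz(C,uv,z):
    o,d=ray(C,uv);return o+d*(z-o[2])/d[2]
def cross(rs):
    A=sum(np.eye(3)-np.outer(d,d) for o,d in rs);b=sum((np.eye(3)-np.outer(d,d))@o for o,d in rs)
    p=np.linalg.solve(A,b);return p,[np.linalg.norm(np.cross(p-o,d)) for o,d in rs]
def proj(C,p):
    q=C[0]@(C[1][:3,:3]@np.asarray(p)+C[1][:3,3]);return q[:2]/q[2]
E
python3 - <<'E'
import cv2,numpy as np
s=cv2.imread("pics/scene0.png");t=cv2.imread("pics/top0.png")
def c(i,x,y,k=4):return cv2.resize(i[y:y+75,x:x+100],(400,300),interpolation=cv2.INTER_CUBIC)
m=np.vstack([np.hstack([c(t,175,160),c(s,245,145)]),np.hstack([c(t,318,168),c(s,95,235)])])
cv2.imwrite("pics/m1.png",m)
E
```

```text
(no output)
```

View pics/m1.png

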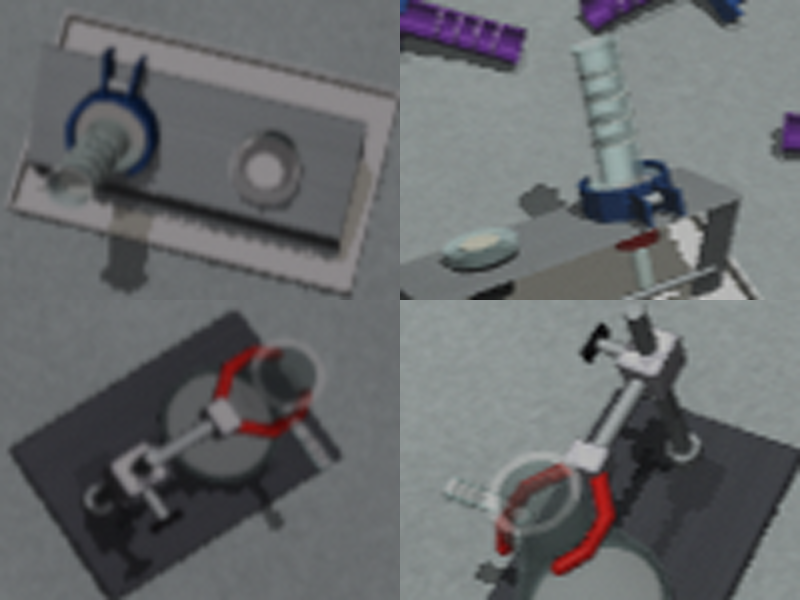

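Run:
```python
from h import *
T=cam("top");S=cam("scene")
f=lambda x,y,ox,oy,u,v:(u+(x-ox)/4-.375,v+(y-oy)/4-.375)
th=lambda x,y:f(x,y,0,0,175,160); sh=lambda x,y:f(x,y,400,0,245,145)
tf=lambda x,y:f(x,y,0,300,318,168); sf=lambda x,y:f(x,y,400,300,95,235)
rim=cross([ray(T,th(73,183)),ray(S,sh(594,45))]);fl=cross([ray(T,th(112,135)),ray(S,sh(627,190))])
print("rim",rim,"clamp",fl,"d",np.linalg.norm(rim[0]-fl[0]))
a=rim[0]-fl[0];print("lean",np.degrees(np.arccos(a[2]/np.linalg.norm(a))),"az",np.degrees(np.arctan2(a[1],a[0])))
print("spare top",cross([ray(T,th(265,170)),ray(S,sh(480,243))]))
m=cross([ray(T,tf(290,374)),ray(S,sf(536,494))]);print("mouth",m,onz(T,tf(290,374),.155),onz(S,sf(536,494),.155))
c=np.array([onz(T,th(*p),.01)[:2] for p in[(67,15),(398,95),(350,293),(12,210)]]);print("tray",c,c.mean(0),np.linalg.norm(np.diff(c,axis=0),axis=1))
d=c[1]-c[0]+c[2]-c[3];e=c[0]-c[3]+c[1]-c[2];print(np.degrees(np.arctan2(-d[1],-d[0])),np.degrees(np.arctan2(e[1],e[0])))
b=np.array([onz(T,tf(*p),.01)[:2] for p in[(237,312),(342,458),(120,598),(12,450)]]);print("plate",b,b.mean(0),np.linalg.norm(np.diff(b,axis=0),axis=1))
print("rod top",onz(T,tf(140,465),.17))
print("dish",onz(T,(303,261),.016),"wash",onz(T,(305,105),.19),"wash foot",onz(T,(300,130),0))
```

```text
rim (array([0.5518, 0.2711, 0.1729]), [np.float64(0.00016847646718722576), np.float64(0.0001684764671873141)]) clamp (array([0.6018, 0.2575, 0.087 ]), [np.float64(0.0005105685905150808), np.float64(0.0005105685905150028)]) d 0.10027853082200894
lean 31.117654920577294 az 164.73062442739888
spare top (array([0.5694, 0.158 , 0.0879]), [np.float64(7.01076176290362e-05), np.float64(7.010761762896442e-05)])
mouth (array([ 0.5649, -0.213 ,  0.1557]), [np.float64(0.0011433504049974564), np.float64(0.001143350404997464)]) [ 0.5646 -0.2143  0.155 ] [ 0.5652 -0.212   0.155 ]
tray [[0.7136 0.2946]
 [0.6339 0.0603]
 [0.4943 0.1069]
 [0.5725 0.3397]] [0.6036 0.2004] [0.2475 0.1472 0.2455]
71.31224519494437 -18.098468101282823
plate [[ 0.6476 -0.2399]
 [ 0.5346 -0.2975]
 [ 0.4491 -0.1273]
 [ 0.5595 -0.0652]] [ 0.5477 -0.1825] [0.1269 0.1905 0.1266]
rod top [ 0.5126 -0.1097  0.17  ]
dish [0.4075 0.0026 0.016 ] wash [ 0.7815 -0.0223  0.19  ] wash foot [ 0.7953 -0.0332  0.    ]
```

The crop confirms it: the clear barrel and blue clamp lean out of the stand hole at crop (112,135)/(627,190), and the flask mouth ring is at crop (290,374)/(536,494). Measured heights, lean and tray size agree with the description. Next I work out the move to a viewpoint above the holder.

```bash
cat >> h.py <<'E'
GP=0.155
yaw=np.radians(-18.4)
sx=np.array([np.cos(yaw),np.sin(yaw),0]);sy=np.array([-np.sin(yaw),np.cos(yaw),0])
ax=-np.sin(np.radians(35))*sx+np.array([0,0,np.cos(np.radians(35))])
def tool():
    o=get_obs();return R.from_rotvec(o["orientation"]).as_matrix(),o["tcp_pos"],o
def shift(gp):
    "tool-axis shift that brings the grasp point to gp"
    M,p,o=tool();return M.T@(np.asarray(gp)-p-M[:,0]*GP)
def turn_to(zdir):
    M,p,o=tool();v=M.T@zdir;a=np.degrees(np.arctan2(-v[1],v[2]));return a,(a+90)%180-90
E
python3 - <<'E'
from h import *
M,p,o=tool();print(M)
hole=np.array([.609,.2535,.080]);g=hole+.075*ax
print("axis",ax,"grasp",g,"turn",turn_to(sy))
print("shift above",shift(g+[0,0,.12]),"to g",shift(g))
E
```

```text
[[-0.0004 -0.9484  0.3172]
 [-0.0016  0.3172  0.9484]
 [-1.     -0.0001 -0.0016]]
axis [-0.5443  0.181   0.8192] grasp [0.5682 0.2671 0.1414] turn (np.float64(-0.09284389637727417), np.float64(-0.09284389637727486))
shift above [-0.0122 -0.4541 -0.241 ] to g [ 0.1078 -0.4541 -0.2408]
```

Emit:
servo_tool:
  motion:
    - [-0.012,-0.04,-0.02,0,-1]
    - [-0.012,-0.08,-0.045,0,-1]
    - [-0.012,-0.12,-0.065,0,-1]
    - [-0.012,-0.16,-0.085,0,-1]
    - [-0.012,-0.2,-0.105,0,-1]
    - [-0.012,-0.24,-0.13,0,-1]
    - [-0.012,-0.28,-0.15,0,-1]
    - [-0.012,-0.32,-0.17,0,-1]

```text
clock: 0.9
tcp_pos: [0.4645, 0.3755, 0.4159]
orientation: [-0.969, 1.347, 0.968]
contact_force: [0.2, 1.6, -0.6]
grip_width: 0.0852
```

Emit:
servo_tool:
  motion:
    - [0,-0.04,-0.02,0,-1]
    - [0,-0.08,-0.045,0,-1]
    - [0,-0.12,-0.065,0,-1]
    - [0,-0.14,-0.075,0,-1]
    - [0,-0.14,-0.075,0,-1]
    - [0,-0.14,-0.075,0,-1]

```text
clock: 1.5
tcp_pos: [0.5734, 0.2599, 0.4155]
orientation: [-0.968, 1.348, 0.968]
contact_force: [-0.5, 1.0, 0.3]
grip_width: 0.0854
```

Run:
```python
from h import *
hole=np.array([.609,.2535,.080]);g=hole+.075*ax
C=cam("wrist");im=np.ascontiguousarray(grab_frame("wrist")[...,::-1]);cv2.imwrite("pics/w1.png",im)
M,p,o=tool();print(p,o["clock"],o["contact_force"],shift(g+[0,0,.12]))
for n,s in(("face",0),("c",.025),("g",.075),("rim",.11)):print(n,proj(C,hole+s*ax))
print("spare top",proj(C,hole-.104*sy+.01*ax))
```

```text
[0.5727 0.261  0.4156] 1.55 [ 0.7815  1.3858 -0.0224] [-0.0008  0.006   0.0047]
face [256.348  202.1851]
c [256.6534 196.2388]
g [257.4369 180.9843]
rim [258.1878 166.3655]
spare top [167.4036 200.1376]
```

View pics/w1.png

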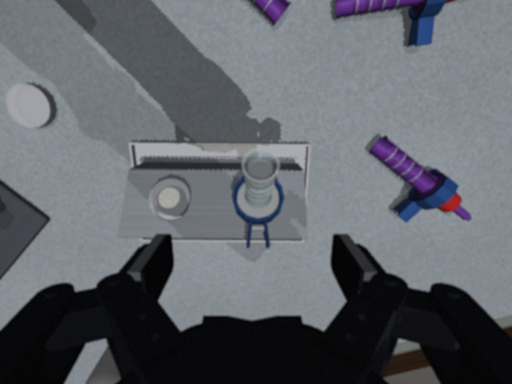

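The wrist picture shows the rim at (260,165), the clamp ring at (258,198) and the spare base at (169,198). All are within 2 px of prediction, so I shift about 1.5 mm sideways and descend.

Emit:
servo_tool:
  motion:
    - [0.02,0.007,0.006,0,-1]
    - [0.05,0.007,0.006,0,-1]
    - [0.08,0.007,0.006,0,-1]
    - [0.1,0.007,0.006,0,-1]
    - [0.112,0.007,0.006,0,-1]
    - [0.119,0.007,0.006,0,-1]
    - [0.119,0.007,0.006,0,-1]
    - [0.119,0.007,0.006,0,-1]

```text
clock: 2.35
tcp_pos: [0.568, 0.2691, 0.2975]
orientation: [-0.97, 1.345, 0.97]
contact_force: [0.2, 0.6, 0.5]
grip_width: 0.0855
```

Run:
```python
from h import *
hole=np.array([.6085,.255,.080]);g=hole+.075*ax
C=cam("wrist");im=np.ascontiguousarray(grab_frame("wrist")[...,::-1]);cv2.imwrite("pics/w2.png",im)
M,p,o=tool();print(p,o["clock"],o["contact_force"],shift(g))
for n,s in(("c",.025),("g",.075),("rim",.11)):print(n,proj(C,hole+s*ax))
```

```text
[0.5681 0.269  0.2978] 2.4 [ 0.3392 -0.0976  0.3752] [ 0.0013  0.0002 -0.0004]
c [250.5892 258.8788]
g [250.1983 252.7605]
rim [249.7193 245.2623]
```

View pics/w2.png

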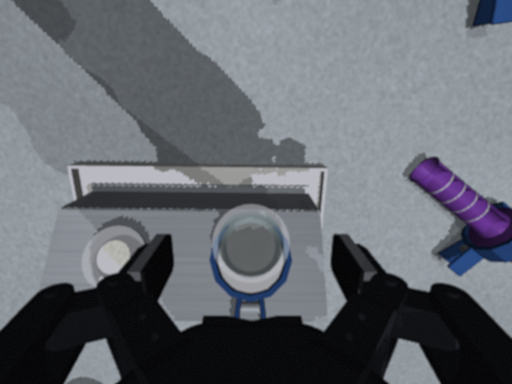

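The rim centre at (250,244) matches the prediction (249.7,245.3) and is centred between the fingers at 172 and 332. I close the fingers.

Emit:
servo_tool:
  motion:
    - [0,0,0,0,0]
    - [0,0,0,0,0.3]
    - [0,0,0,0,1]
    - [0,0,0,0,1]
    - [0,0,0,0,1]
    - [0,0,0,0,1]
    - [0,0,0,0,1]
    - [0,0,0,0,1]
  force: 35

```text
clock: 3.2
tcp_pos: [0.5681, 0.2689, 0.298]
orientation: [-0.969, 1.345, 0.969]
contact_force: [-1.7, -1.2, 4.2]
grip_width: 0.0271
```

Run:
```python
from h import *
M,p,o=tool();print(p,o["clock"],o["contact_force"],o["moment"],o["grip_width"]);print("axis in tool",M.T@ax)
```

```text
[0.5681 0.2689 0.298 ] 3.2 [-1.7389 -1.1902  4.2406] [-0.28    0.3715 -0.0646] 0.02712445347231855
axis in tool [-0.819   0.5738 -0.0007]
```

Emit:
servo_tool:
  motion:
    - [-0.008,0.0057,0,0,1]
    - [-0.016,0.0115,0,0,1]
    - [-0.025,0.0172,0,0,1]
    - [-0.033,0.023,0,0,1]
    - [-0.041,0.0287,0,0,1]
    - [-0.049,0.0344,0,0,1]
    - [-0.057,0.04,0,0,1]
    - [-0.065,0.0459,0,0,1]

```text
clock: 4.0
tcp_pos: [0.5241, 0.2836, 0.3637]
orientation: [-0.969, 1.345, 0.969]
contact_force: [-0.1, 0.1, -1.4]
grip_width: 0.0266
```

Emit:
servo_tool:
  motion:
    - [-0.016,0.0115,0,0,1]
    - [-0.033,0.023,0,0,1]
    - [-0.06,0.04,0,0,1]
    - [-0.09,0.05,0,0,1]
    - [-0.12,0.05,0,0,1]
    - [-0.12,0.05,0,0,1]
    - [-0.12,0.05,0,0,1]

```text
clock: 4.7
tcp_pos: [0.4765, 0.2993, 0.4842]
orientation: [-0.969, 1.344, 0.969]
contact_force: [-0.3, -0.1, -3.0]
grip_width: 0.0271
```

Run:
```python
from h import *
S=cam("scene");im=np.ascontiguousarray(grab_frame("scene")[...,::-1])
t=np.ascontiguousarray(grab_frame("top")[...,::-1])
M,p,o=tool();g=p+M[:,0]*GP;print(p,o["clock"],o["contact_force"],o["grip_width"])
T=cam("top")
for C in(S,T):print(proj(C,g),"tip",proj(C,g-.135*ax),proj(C,g-[0,0,.135]))
u,v=map(int,proj(S,g));u2,v2=map(int,proj(T,g))
print(u,v,u2,v2)
f=lambda i,u,v:cv2.resize(i[max(v-60,0):max(v-60,0)+120,u-50:u+50],(400,480),interpolation=cv2.INTER_CUBIC)
cv2.imwrite("pics/m2.png",np.hstack([f(im,u,v),f(t,u2,v2)]))
```

```text
[0.4764 0.2992 0.4824] 4.8 [ 0.3427 -1.2234 -2.1981] 0.027110744679682438
[282.4994  85.3244] tip [294.7183 141.7018] [279.8747 129.9028]
[167.728  228.1057] tip [188.4357 202.5546] [181.0024 236.7934]
282 85 167 228
```

View pics/m2.png

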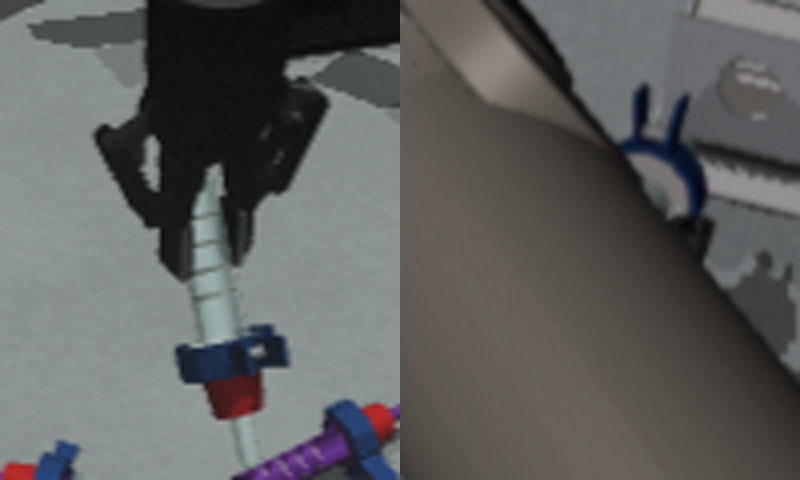

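The holder is out of the stand and clear of it, still leaning about 35° in the grip: tip at crop (247,455), levers pointing away from the robot. Next, carry it to the flask with the same yaw.

```bash
cat >> h.py <<'E'
MO=np.array([.5649,-.213,.155])
A=-sx
E
python3 - <<'E'
from h import *
print(shift(MO+.077*A+[0,0,.17]),tool()[2]["joints"])
E
```

```text
[ 0.0034 -0.1692 -0.4575] [-0.8139  0.2249  0.1707  1.7411 -0.0406  1.182   0.6172]
```

Emit:
servo_tool:
  motion:
    - [0,-0.01,-0.03,0,1]
    - [0,-0.03,-0.075,0,1]
    - [0,-0.05,-0.12,0,1]
    - [0,-0.065,-0.165,0,1]
    - [0,-0.08,-0.21,0,1]
    - [0,-0.1,-0.255,0,1]
    - [0,-0.115,-0.3,0,1]
    - [0,-0.13,-0.33,0,1]

```text
clock: 5.6
tcp_pos: [0.4941, -0.0588, 0.4819]
orientation: [-0.967, 1.352, 0.967]
contact_force: [0.8, -0.2, -1.0]
grip_width: 0.0272
```

Emit:
servo_tool:
  motion:
    - [0,-0.015,-0.04,0,1]
    - [0,-0.03,-0.08,0,1]
    - [0,-0.038,-0.11,0,1]
    - [0,-0.04,-0.125,0,1]
    - [0,-0.04,-0.125,0,1]
    - [0,-0.04,-0.125,0,1]

```text
clock: 6.2
tcp_pos: [0.4919, -0.1895, 0.4812]
orientation: [-0.965, 1.353, 0.969]
contact_force: [1.3, 0.1, -2.2]
grip_width: 0.0267
```

Run:
```python
from h import *
C=cam("wrist");w=np.ascontiguousarray(grab_frame("wrist")[...,::-1])
S=cam("scene");im=np.ascontiguousarray(grab_frame("scene")[...,::-1])
cv2.imwrite("pics/w3.png",w);cv2.imwrite("pics/s3.png",im)
M,p,o=tool();g=p+M[:,0]*GP;print(p,o["clock"],o["contact_force"],o["grip_width"],o["joints"])
print("target err",shift(MO+.077*A+[0,0,.17]))
for n,C_ in(("w",C),("s",S)):print(n,"mouth",proj(C_,MO),"tip",proj(C_,g-.135*ax),"g",proj(C_,g),"clampc",proj(C_,g-.0645*ax))
u,v=map(int,proj(S,g-.07*ax))
a=cv2.resize(im[v-60:v+60,max(u-40,0):max(u-40,0)+80],(400,600),interpolation=cv2.INTER_CUBIC)
b=np.zeros((600,400,3),np.uint8);u2,v2=map(int,proj(C,MO));print(u,v,u2,v2)
c=cv2.resize(w,(400,300));b[:300]=c
uu=min(max(u2-50,0),412);vv=min(max(v2-37,0),309);b[300:]=cv2.resize(w[vv:vv+75,uu:uu+100],(400,300),interpolation=cv2.INTER_CUBIC);print(uu,vv)
cv2.imwrite("pics/m3.png",np.hstack([a,b]))
```

```text
[ 0.4924 -0.1885  0.4816] 6.3 [ 0.1091  0.5331 -2.3289] 0.02684319129707172 [-0.217   0.1694  0.5342  1.8368 -0.0892  1.1652  1.594 ]
target err [ 0.0016 -0.0003  0.0003]
w mouth [253.3444 237.791 ] tip [253.2247 266.0865] g [253.1569 254.6168] clampc [253.2001 261.9229]
s mouth [128.0928 283.3317] tip [119.8664 268.1426] g [ 93.8714 201.6183] clampc [106.6526 234.3269]
107 237 253 237
203 200
```

View pics/m3.png

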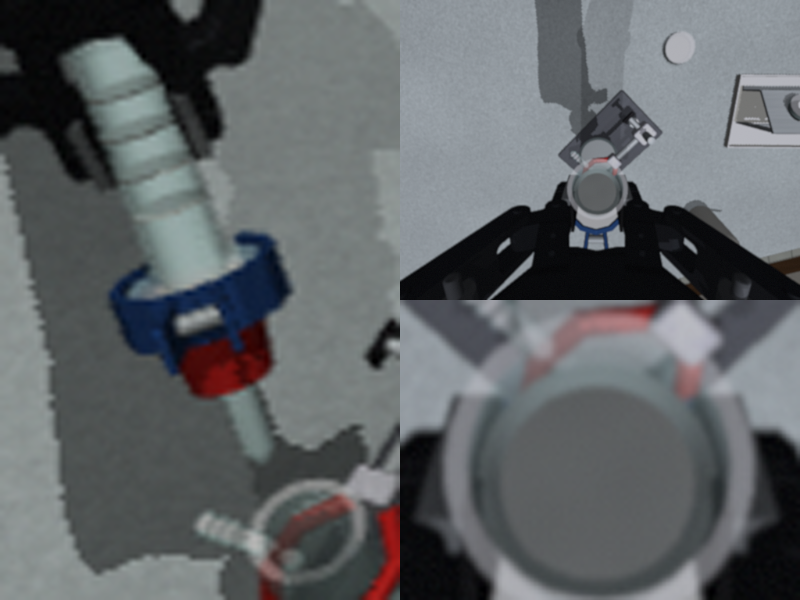

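The scene crop shows the tip at (119,267.6), predicted (119.9,268.1), so the lean is still 35°. The mouth ring centre is at (129,282), so the tip sits above the mouth. I lower the tip 15 mm into the mouth.

Emit:
servo_tool:
  motion:
    - [0.015,0,0,0,1]
    - [0.03,0,0,0,1]
    - [0.042,0,0,0,1]
    - [0.054,0,0,0,1]
    - [0.064,0,0,0,1]
    - [0.07,0,0,0,1]
    - [0.075,0,0,0,1]
    - [0.075,0,0,0,1]
  force: 25

```text
clock: 7.1
tcp_pos: [0.4925, -0.1888, 0.4067]
orientation: [-0.968, 1.35, 0.969]
contact_force: [2.6, -0.1, -1.7]
grip_width: 0.0273
```

Run:
```python
from h import *
M,p,o=tool();g=p+M[:,0]*GP;print(p,o["clock"],o["contact_force"],o["moment"],o["grip_width"]);print("tip rel mouth",g-.135*ax-MO, "tool axes",M)
# pivot arc: tip at -10 mm along A then upright
c=shift(MO)
for th in (35,30,25,20,15,10,5,0,-3):
    t=np.radians(th);print(th,shift(MO-.010*A+[0,0,-.015]+.135*(np.sin(t)*A+np.cos(t)*np.array([0,0,1]))))
```

```text
[ 0.4925 -0.1888  0.4067] 7.1 [ 2.6019 -0.1134 -1.7295] [-0.053  -0.4498  0.0083] 0.027283778604747608
tip rel mouth [ 0.0003 -0.0007 -0.0139] tool axes [[-0.0044 -0.9481  0.3178]
 [-0.0029  0.3179  0.9481]
 [-1.      0.0033 -0.0042]]
35 [ 0.0011 -0.0094  0.0006]
30 [-0.0053 -0.0194  0.0006]
25 [-0.0108 -0.0298  0.0006]
20 [-0.0153 -0.0407  0.0006]
15 [-0.0189 -0.0519  0.0006]
10 [-0.0215 -0.0634  0.0006]
5 [-0.023  -0.075   0.0007]
0 [-0.0236 -0.0868  0.0007]
-3 [-0.0234 -0.0939  0.0007]
```

Emit:
servo_tool:
  motion:
    - [0,-0.005,0,0,1]
    - [0.001,-0.0095,0,0,1]
    - [-0.002,-0.0145,0,0,1]
    - [-0.0055,-0.0195,0,0,1]
    - [-0.008,-0.0245,0,0,1]
    - [-0.011,-0.03,0,0,1]
    - [-0.0155,-0.0405,0,0,1]
    - [-0.0155,-0.0405,0,0,1]
  force: 22

```text
clock: 7.9
tcp_pos: [0.5322, -0.202, 0.4228]
orientation: [-0.969, 1.35, 0.968]
contact_force: [-3.3, 0.7, 0.1]
grip_width: 0.0271
```

Run:
```python
from h import *
im=np.ascontiguousarray(grab_frame("scene")[...,::-1]);S=cam("scene")
M,p,o=tool();g=p+M[:,0]*GP;print(p,o["clock"],o["contact_force"],o["moment"],o["grip_width"])
for th in(20,35):
  a=np.sin(np.radians(th))*A+np.array([0,0,np.cos(np.radians(th))]);print(th,proj(S,g-.0645*a),proj(S,g-.0375*a))
b=cv2.inRange(im,(60,0,0),(255,90,70)) ; 
cv2.imwrite("pics/m4.png",cv2.resize(im[180:300,70:190],(600,600),interpolation=cv2.INTER_CUBIC))
print(5*(proj(S,g)-[70,180]))
```

```text
[ 0.5318 -0.2019  0.4225] 7.95 [-1.5888  0.6985 -1.5533] [ 0.0814  0.4204 -0.0312] 0.0268228790090688
20 [119.4765 264.9432] [114.8231 254.1435]
35 [120.1099 269.2717] [115.1419 256.5633]
[190.2929 292.2214]
```

View pics/m4.png

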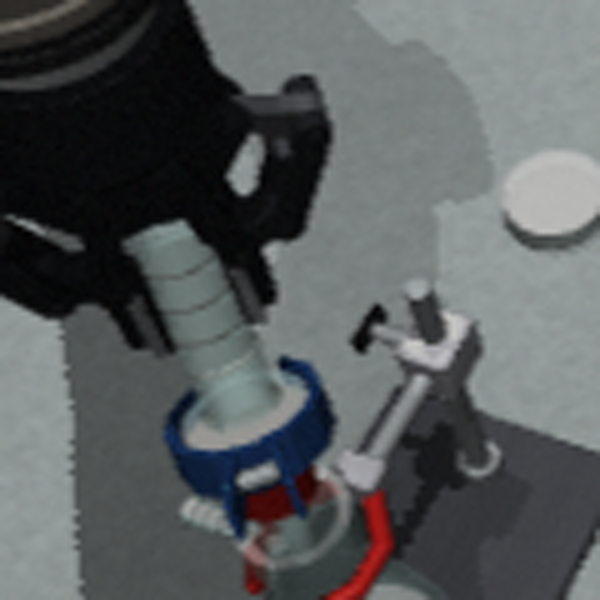

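Emit:
servo_tool:
  motion:
    - [-0.002,-0.006,0,0,1]
    - [-0.0035,-0.0115,0,0,1]
    - [-0.005,-0.017,0,0,1]
    - [-0.006,-0.023,0,0,1]
    - [-0.006,-0.023,0,0,1]
  force: 20

```text
clock: 8.45
tcp_pos: [0.5544, -0.2093, 0.4286]
orientation: [-0.97, 1.349, 0.967]
contact_force: [-1.9, 0.1, 0.2]
grip_width: 0.027
```

Emit:
servo_tool:
  motion:
    - [-0.001,-0.006,0,0,1]
    - [-0.0015,-0.0115,0,0,1]
    - [-0.002,-0.017,0,0,1]
    - [-0.002,-0.023,0,0,1]
    - [-0.002,-0.023,0,0,1]

```text
clock: 8.95
tcp_pos: [0.577, -0.2168, 0.4305]
orientation: [-0.971, 1.349, 0.967]
contact_force: [-3.0, 1.5, -1.1]
grip_width: 0.027
```

Run:
```python
from h import *
im=np.ascontiguousarray(grab_frame("scene")[...,::-1]);S=cam("scene");w=np.ascontiguousarray(grab_frame("wrist")[...,::-1]);W=cam("wrist")
M,p,o=tool();g=p+M[:,0]*GP;print(p,o["clock"],o["contact_force"],o["moment"],o["grip_width"])
print("g-mouth A,sy,z",(g-MO)@A,(g-MO)@sy,(g-MO)[2])
for th in(0,10,20):
  a=np.sin(np.radians(th))*A+np.array([0,0,np.cos(np.radians(th))]);print(th,"clamp",5*(proj(S,g-.0645*a)-[90,180]),"rim",5*(proj(S,g+.035*a)-[90,180]),"wrist rim",proj(W,g+.035*a))
cv2.imwrite("pics/w5.png",w)
a=cv2.resize(im[180:300,90:180],(450,600),interpolation=cv2.INTER_CUBIC)
b=np.zeros((600,350,3),np.uint8);b[:350]=cv2.resize(w[200:300,200:300],(350,350),interpolation=cv2.INTER_CUBIC)
cv2.imwrite("pics/m5.png",np.hstack([a,b]))
```

```text
[ 0.5766 -0.2166  0.4305] 9.05 [-0.5498  0.7875 -0.919 ] [0.1773 0.4332 0.0498] 0.026843375841741568
g-mouth A,sy,z -0.01217184974129237 -0.0005075298087580795 0.12049368198768365
0 clamp [159.3661 473.9157] rim [ 82.03   329.5119] wrist rim [250.5095 300.068 ]
10 clamp [165.368  497.4843] rim [ 78.9071 316.3183] wrist rim [250.4584 286.0881]
20 clamp [169.9299 518.2733] rim [ 76.831  305.4021] wrist rim [250.4297 270.6132]
```

View pics/m5.png

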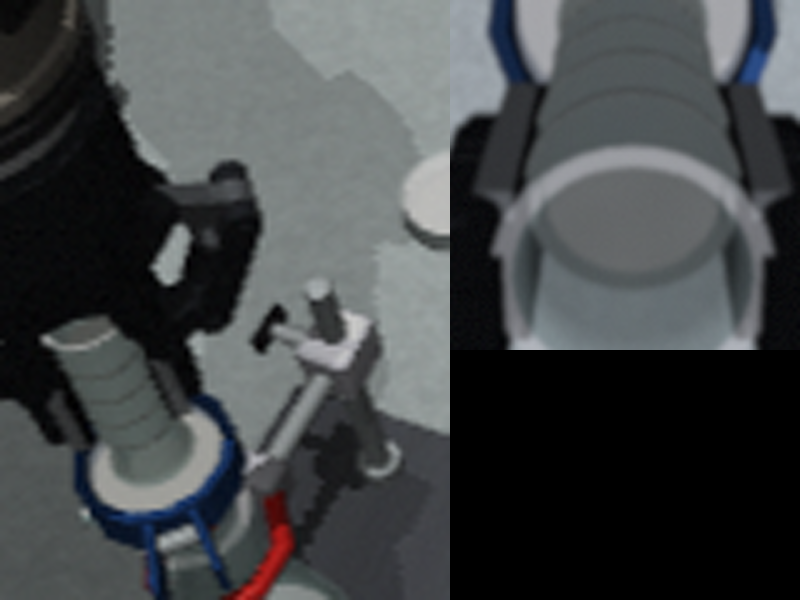

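The holder is now nearly upright: the flange disc at crop (158,462) matches the 0–4° prediction. The stem is in the neck and the stopper is above it. I centre over the mouth and lower.

Emit:
servo_tool:
  motion:
    - [0,0.004,0.0005,0,1]
    - [0,0.008,0.0005,0,1]
    - [0,0.012,0.0005,0,1]
    - [0.005,0.012,0.0005,0,1]
    - [0.01,0.012,0.0005,0,1]
    - [0.015,0.012,0.0005,0,1]
    - [0.02,0.012,0.0005,0,1]
    - [0.02,0.012,0.0005,0,1]

```text
clock: 9.85
tcp_pos: [0.5652, -0.2123, 0.4094]
orientation: [-0.97, 1.35, 0.968]
contact_force: [-0.1, -0.3, -2.4]
grip_width: 0.0273
```

Emit:
servo_tool:
  motion:
    - [0.003,0,0,0,1]
    - [0.006,0,0,0,1]
    - [0.009,0,0,0,1]
    - [0.012,0,0,0,1]
    - [0.012,0,0,0,1]

```text
clock: 10.35
tcp_pos: [0.5656, -0.2125, 0.3974]
orientation: [-0.971, 1.349, 0.966]
contact_force: [3.1, -0.2, -3.0]
grip_width: 0.0271
```

Run:
```python
from h import *
im=np.ascontiguousarray(grab_frame("scene")[...,::-1]);S=cam("scene");t=np.ascontiguousarray(grab_frame("top")[...,::-1])
M,p,o=tool();g=p+M[:,0]*GP;print(p,o["clock"],o["contact_force"],o["moment"],o["grip_width"])
print("g-mouth A,sy,z",(g-MO)@A,(g-MO)@sy,(g-MO)[2])
for th in(0,10):
  a=np.sin(np.radians(th))*A+np.array([0,0,np.cos(np.radians(th))]);print(th,"flangetop",5*(proj(S,g-.054*a)-[90,200]),"rim",5*(proj(S,g+.035*a)-[90,200]))
a=cv2.resize(im[200:320,90:180],(450,600),interpolation=cv2.INTER_CUBIC)
b=cv2.resize(t[150:250,345:403],(348,600),interpolation=cv2.INTER_CUBIC)
cv2.imwrite("pics/m6.png",np.hstack([a,b]))
```

```text
[ 0.5655 -0.2124  0.3975] 10.45 [ 3.5161 -1.7637 -3.8567] [-0.4302 -1.1325 -0.0149] 0.026907243142219685
g-mouth A,sy,z -0.0003325924869702289 -2.6027450658341885e-05 0.08745422205752262
0 flangetop [169.0532 376.6656] rim [104.0321 253.7539]
10 flangetop [173.9867 395.7591] rim [100.9304 241.0331]
```

View pics/m6.png

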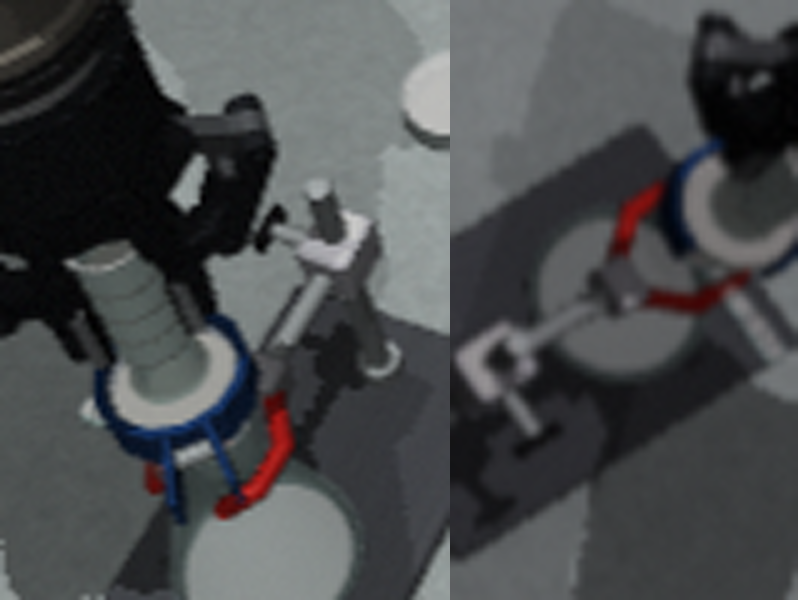

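Emit:
servo_tool:
  motion:
    - [0.0015,-0.001,0,0,1]
    - [0.003,-0.001,0,0,1]
    - [0.0045,-0.001,0,0,1]
    - [0.0045,-0.001,0,0,1]
    - [0.0045,-0.001,0,0,1]

```text
clock: 10.95
tcp_pos: [0.5666, -0.2128, 0.393]
orientation: [-0.971, 1.349, 0.966]
contact_force: [3.0, -2.0, -2.3]
grip_width: 0.0272
```

```bash
cat > st.py <<'E'
from h import *
M,p,o=tool();g=p+M[:,0]*GP;f=o["contact_force"]
print(o["clock"],"F A,sy,z",f@A,f@sy,f[2],"moment tool",M.T@o["moment"],o["grip_width"])
print("g-mouth A,sy,z",(g-MO)@A,(g-MO)@sy,(g-MO)[2])
E
python3 st.py
```

```text
10.95 F A,sy,z -3.464073457591698 -0.9335539488725874 -2.266930237785293 moment tool [-0.0283  0.0352 -0.925 ] 0.02723544890348853
g-mouth A,sy,z -0.0014981059384817034 -8.741546728761724e-05 0.08299107380442858
```

Emit:
servo_tool:
  motion:
    - [0.001,0,0,0,1]
    - [0.002,0,0,0,1]
    - [0.003,0,0,0,1]
    - [0.003,0,0,0,1]

```text
clock: 11.35
tcp_pos: [0.5669, -0.213, 0.3913]
orientation: [-0.972, 1.348, 0.965]
contact_force: [0.9, -0.2, 8.4]
grip_width: 0.0268
```

```bash
python3 st.py
```

```text
11.35 F A,sy,z -0.9058262617298187 0.04885988347633068 8.386855385023166 moment tool [-0.0384 -0.1232 -0.2446] 0.02677814837691455
g-mouth A,sy,z -0.0021849885938537033 -0.00010880212431314534 0.08129552718844676
```

Emit:
servo_tool:
  motion:
    - [0.001,0,0,0,1]
    - [0.0025,0,0,0,1]
    - [0.004,0,0,0,1]
    - [0.004,0,0,0,1]

```text
clock: 11.75
tcp_pos: [0.5674, -0.2138, 0.3903]
orientation: [-0.973, 1.345, 0.962]
contact_force: [-1.1, 0.8, 19.0]
grip_width: 0.0272
```

```bash
python3 st.py
```

```text
11.75 F A,sy,z 1.3207337523663791 0.435388831271204 18.951765394090657 moment tool [-0.0007 -0.0455  0.701 ] 0.027231562422263895
g-mouth A,sy,z -0.003346148032018609 -0.0005620944965729022 0.08032411488822433
```

Emit:
servo_tool:
  motion:
    - [0,0,0,0,1]
    - [0,0,0,0,0.3]
    - [0,0,0,0,0.1]
    - [0,0,0,0,-0.2]
    - [0,0,0,0,-0.5]
    - [0,0,0,0,-1]
    - [0,0,0,0,-1]

```text
clock: 12.45
tcp_pos: [0.5674, -0.2138, 0.3902]
orientation: [-0.973, 1.345, 0.963]
contact_force: [0.7, -0.0, 0.0]
grip_width: 0.0849
```

Emit:
servo_tool:
  motion:
    - [-0.02,0,0,0,-1]
    - [-0.05,0,0,0,-1]
    - [-0.09,0,0,0,-1]
    - [-0.13,0,0,0,-1]
    - [-0.15,0.02,0,0,-1]
    - [-0.15,0.05,0,0,-1]
    - [-0.15,0.06,0,0,-1]
    - [-0.15,0.06,0,0,-1]

```text
clock: 13.25
tcp_pos: [0.509, -0.1939, 0.5401]
orientation: [-0.972, 1.344, 0.963]
contact_force: [0.6, 0.1, -0.2]
grip_width: 0.0856
```

```bash
python3 st.py
python3 - <<'E'
from h import *
W=cam("wrist");w=np.ascontiguousarray(grab_frame("wrist")[...,::-1]);im=np.ascontiguousarray(grab_frame("scene")[...,::-1]);S=cam("scene")
cv2.imwrite("pics/w7.png",w);cv2.imwrite("pics/s7.png",im)
for n,z in(("flangetop",.026),("rim",.115)):print(n,proj(W,MO+[0,0,z]),proj(S,MO+[0,0,z]))
u,v=map(int,proj(W,MO+[0,0,.07]));u=min(max(u-50,0),412);v=min(max(v-75,0),234);print("wrist crop",u,v)
a=cv2.resize(w[v:v+150,u:u+100],(400,600),interpolation=cv2.INTER_CUBIC)
b=cv2.resize(im[220:340,90:170],(400,600),interpolation=cv2.INTER_CUBIC)
cv2.imwrite("pics/m7.png",np.hstack([a,b]))
E
```

```text
13.25 F A,sy,z -0.5112716119017783 0.24996122777161572 -0.17838218052998095 moment tool [-0.0282  0.0089  0.0047] 0.08562305645352965
g-mouth A,sy,z 0.05833635458419092 0.0001181390218901665 0.23012429032115664
flangetop [251.6875 211.2342] [124.7701 277.0483]
rim [251.5621 244.8046] [111.9686 252.8395]
wrist crop 201 150
```

View pics/m7.png

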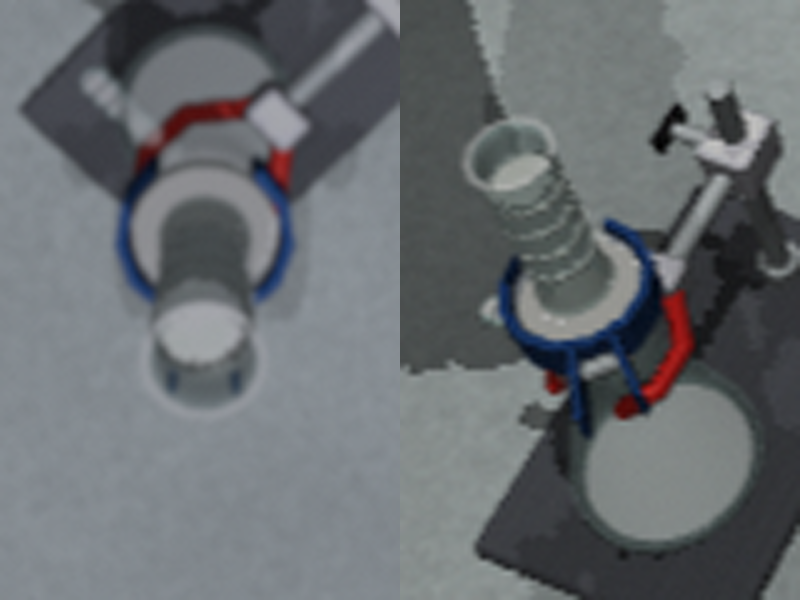

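Run:
```python
from h import *
W=cam("wrist");S=cam("scene")
r=cross([ray(W,(251.9,238.4)),ray(S,(111.6,251.0))]);f=cross([ray(W,(252.6,206.6)),ray(S,(125.0,277.))])
print(r,f);d=r[0]-f[0];print(d,np.linalg.norm(d),"tilt along A,sy deg",np.degrees([d@A/d[2],d@sy/d[2]]))
# rim/flange at known heights, each camera separately
for n,C,a,b in(("w",W,(251.9,238.4),(252.6,206.6)),("s",S,(111.6,251.),(125.,277.))):
    R1=onz(C,a,.270);F1=onz(C,b,.181);e=R1-F1;print(n,"rim",R1-MO,"fl",F1-MO,"tilt A,sy",np.degrees([e@A/.089,e@sy/.089]))
# precise: bright/blue features by ellipse fit in scene + wrist
for n,C,x0,y0,x1,y1 in(("s7",S,105,262,145,300),("w7",W,220,180,285,235)):
    im=cv2.imread(f"pics/{n}.png").astype(int);m=((im[...,0]-im[...,2]>40)&(im[...,0]-im[...,1]>25)).astype(np.uint8)
    ys,xs=np.nonzero(m[y0:y1,x0:x1]);print(n,len(xs),xs.min()+x0,xs.max()+x0,ys.min()+y0,ys.max()+y0,"pred clamp mid",proj(C,MO+[0,0,.0155]))
```

```text
(array([ 0.5601, -0.2111,  0.2686]), [np.float64(0.0003260978436274738), np.float64(0.00032609784362756935)]) (array([ 0.562 , -0.2114,  0.1759]), [np.float64(0.0007815391717549354), np.float64(0.000781539171754956)])
[-0.0019  0.0003  0.0927] 0.0927188743677505 tilt along A,sy deg [ 1.1681 -0.1935]
w rim [-0.0054  0.0025  0.115 ] fl [-0.0046  0.003   0.026 ] tilt A,sy [ 0.4    -0.4893]
s rim [-0.0038  0.0015  0.115 ] fl [0.0002 0.0004 0.026 ] tilt A,sy [ 2.6664 -0.1581]
s7 164 110 140 264 299 pred clamp mid [126.1325 279.6246]
w7 183 230 274 192 224 pred clamp mid [251.549  207.5024]
```

Released and standing: rim at crop (205,355)/(510,157), flange disc at (208,228)/(577,287). The tilt estimates spread over 0.4–2.7°, so I take one sharper check with the wrist camera directly above the holder. If it is upright, rim and flange must be concentric there.

Emit:
servo_tool:
  motion:
    - [0,-0.02,0,0,-1]
    - [0,-0.045,0,0,-1]
    - [0,-0.07,0,0,-1]
    - [0,-0.095,0,0,-1]
    - [0,-0.115,0,0,-1]
    - [0,-0.131,0,0,-1]
    - [0,-0.131,0,0,-1]
    - [0,-0.131,0,0,-1]

```text
clock: 14.15
tcp_pos: [0.6353, -0.2354, 0.5391]
orientation: [-0.972, 1.347, 0.964]
contact_force: [0.4, 0.4, -0.1]
grip_width: 0.0854
```

```bash
python3 st.py
python3 - <<'E'
from h import *
W=cam("wrist");w=np.ascontiguousarray(grab_frame("wrist")[...,::-1])
cv2.imwrite("pics/w8.png",w)
u,v=map(int,proj(W,MO+[0,0,.07]));u-=50;v=max(v-50,0);print("crop",u,v)
for z in(0,.026,.115):print(z,6*(proj(W,MO+[0,0,z])-[u,v]+.4))
cv2.imwrite("pics/m8.png",cv2.resize(w[v:v+100,u:u+100],(600,600),interpolation=cv2.INTER_CUBIC))
E
```

```text
14.15 F A,sy,z -0.25493383877391956 0.4954441935878477 -0.11189636444106943 moment tool [-0.022   0.0049 -0.0115] 0.08544148022286788
g-mouth A,sy,z -0.07428619714808693 0.00024863489476598355 0.2290546420288311
crop 201 55
0 [306.4616 306.9073]
0.026 [306.0055 306.5108]
0.115 [303.6887 304.4964]
```

View pics/m8.png

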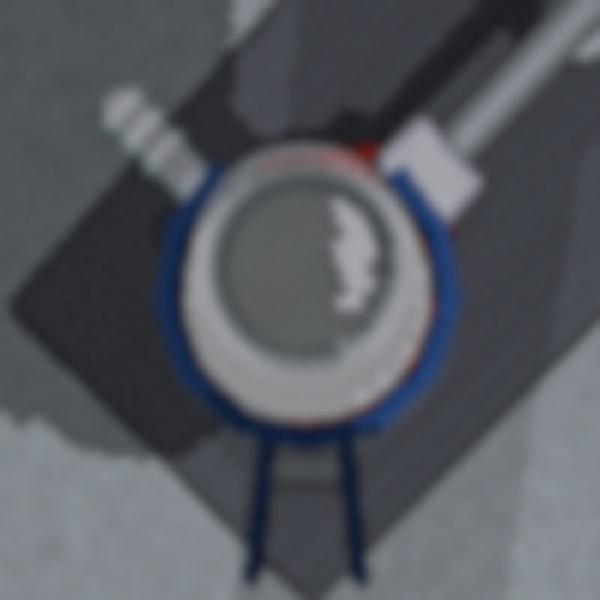

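Run:
```python
from h import *
w=cv2.imread("pics/m8.png")
b=w.astype(int);m=((b[...,0]-b[...,2]>40)&(b[...,0]-b[...,1]>20)).astype(np.uint8);m[440:]=0
ys,xs=np.nonzero(m);P=np.c_[xs,ys].astype(np.float32)
# outer/inner edge of blue by polar extremes, iterated
c=np.array([307.,293.])
for _ in range(5):
    r=np.hypot(*(P-c).T);t=np.round(np.degrees(np.arctan2(*(P-c).T[::-1]))/4).astype(int)
    O=np.array([P[t==k][r[t==k].argmax()] for k in np.unique(t)]);I=np.array([P[t==k][r[t==k].argmin()] for k in np.unique(t)])
    fit=lambda Q:np.linalg.lstsq(np.c_[2*Q,np.ones(len(Q))],(Q**2).sum(1),rcond=None)[0]
    def rf(Q):
        for _ in range(4):
            s=fit(Q);rr=np.sqrt(s[2]+s[0]**2+s[1]**2);e=abs(np.hypot(*(Q-s[:2]).T)-rr);Q=Q[e<max(2*np.median(e),2)]
        return s[:2],rr,len(Q),e.mean()
    o=rf(O);i=rf(I);c=o[0]
print("blue outer",o,"inner",i)
g=cv2.cvtColor(w,cv2.COLOR_BGR2GRAY).astype(np.float32)
pol=cv2.warpPolar(g,(160,180),(306,268),160,cv2.WARP_POLAR_LINEAR)
d=np.gradient(cv2.GaussianBlur(pol,(5,3),0),axis=1)
for lo,hi in((78,102),(100,118),(118,140)):
  for s in(1,-1):
    k=(s*d[:,lo:hi]).argmax(1)+lo;mag=(s*d)[np.arange(180),k];ang=np.radians(np.arange(180)*2)
    Q=np.c_[306+k*np.cos(ang),268+k*np.sin(ang)][mag>np.median(mag)*.7];print(lo,hi,s,mag.mean(),rf(Q))
```

```text
blue outer (array([308.9372, 291.9261]), np.float64(150.70295483653345), 47, np.float64(0.8365120110253849)) inner (array([305.774 , 294.0783]), np.float64(133.12899552987346), 48, np.float64(1.4757347281391073))
78 102 1 4.1450953 (array([304.2276, 267.4611]), np.float64(92.93180061583125), 107, np.float64(1.4110094456729412))
78 102 -1 1.5041232 (array([305.9579, 268.0291]), np.float64(78.1093813089456), 113, np.float64(0.18737542842710525))
100 118 1 1.9983941 (array([306.1079, 268.2592]), np.float64(100.11000384111775), 118, np.float64(0.2163076199310465))
100 118 -1 2.9418402 (array([304.1564, 265.485 ]), np.float64(114.46392169644561), 80, np.float64(0.7120706214300949))
118 140 1 1.4586805 (array([306.018 , 262.2212]), np.float64(133.03084467539156), 58, np.float64(0.5976500523440462))
118 140 -1 5.17895 (array([305.7071, 275.5659]), np.float64(127.7206821520796), 136, np.float64(4.792432423017591))
```

The fits put the rim about 3.6 mm off the clamp centre, a lean of about 2.2° towards the robot (limit 2.9°). To be safe I'll straighten it. I turn the gripper 90° so its flat vertical pads grip in the plane of the lean, squeeze, press down, null the side force and release.

Emit:
servo_tool:
  motion:
    - [0,0,0,8,-1]
    - [0,0,0,16,-1]
    - [0,0,0,24,-1]
    - [0,0,0,32,-1]
    - [0,0,0,40,-1]
    - [0,0,0,48,-1]
    - [0,0,0,56,-1]
    - [0,0,0,62,-1]

```text
clock: 15.0
tcp_pos: [0.6341, -0.2353, 0.5399]
orientation: [-0.129, 1.565, 0.122]
contact_force: [-0.1, -0.2, 0.9]
grip_width: 0.0856
```

Run:
```python
from h import *
M,p,o=tool();print(turn_to(A),o["joints"],p)
```

```text
(np.float64(-152.42861716345797), np.float64(27.57138283654203)) [-0.2501  0.4794  0.7898  1.4107 -0.3368  1.3865  0.7028] [ 0.6341 -0.2353  0.5399]
```

Emit:
servo_tool:
  motion:
    - [0,0,0,8,-1]
    - [0,0,0,16,-1]
    - [0,0,0,24,-1]
    - [0,0,0,27.6,-1]
    - [0,0,0,27.6,-1]
    - [0,0,0,27.6,-1]

```text
clock: 15.6
tcp_pos: [0.6337, -0.2352, 0.5401]
orientation: [0.248, 1.553, -0.254]
contact_force: [-0.9, 1.4, 0.1]
grip_width: 0.0853
```

Run:
```python
from h import *
M,p,o=tool();print(turn_to(A),M,"above",shift(MO+.001*A+[0,0,.229]),"grasp",shift(MO+.001*A+[0,0,.082]))
```

```text
(np.float64(-179.92141474732645), np.float64(0.07858525267354821)) [[ 0.0026  0.3143  0.9493]
 [-0.004   0.9493 -0.3143]
 [-1.     -0.003   0.0037]] above [ 0.0008 -0.0001 -0.0739] grasp [ 0.1478  0.0003 -0.0745]
```

Emit:
servo_tool:
  motion:
    - [0,0,-0.025,0,-1]
    - [0,0,-0.05,0,-1]
    - [0,0,-0.0745,0,-1]
    - [0,0,-0.0745,0,-1]
    - [0.01,0,-0.0745,0,-1]
    - [0.03,0,-0.0745,0,-1]
    - [0.06,0,-0.0745,0,-1]
    - [0.08,0,-0.0745,0,-1]

```text
clock: 16.4
tcp_pos: [0.5637, -0.2117, 0.4572]
orientation: [0.247, 1.555, -0.253]
contact_force: [-0.1, -0.1, -0.3]
grip_width: 0.0854
```

Emit:
servo_tool:
  motion:
    - [0.02,0,0,0,-1]
    - [0.04,0,0,0,-1]
    - [0.055,0,0,0,-1]
    - [0.065,0,0,0,-1]
    - [0.067,0,0,0,-1]
    - [0.067,0,0,0,-1]

```text
clock: 17.0
tcp_pos: [0.564, -0.2122, 0.3903]
orientation: [0.247, 1.555, -0.253]
contact_force: [-0.0, -0.0, -0.3]
grip_width: 0.0854
```

```bash
python3 st.py
python3 - <<'E'
from h import *
print(shift(MO+.001*A+[0,0,.082]),turn_to(A))
E
```

```text
17.0 F A,sy,z 0.01796800852754378 -0.04612479650112882 -0.2551442272118391 moment tool [ 0.0269 -0.0303 -0.0362] 0.08543313905493691
g-mouth A,sy,z 0.000766588776672149 -5.994733911360499e-05 0.08033327393106168
[-0.0017  0.0001 -0.0002] (np.float64(-179.83722108411826), np.float64(0.16277891588174498))
```

Close slowly and read the forces.

Emit:
servo_tool:
  motion:
    - [0,0,0,0,0]
    - [0,0,0,0,0.2]
    - [0,0,0,0,0.4]
    - [0,0,0,0,1]
    - [0,0,0,0,1]
    - [0,0,0,0,1]
    - [0,0,0,0,1]
    - [0,0,0,0,1]
  force: 40

```text
clock: 17.8
tcp_pos: [0.5639, -0.2122, 0.3906]
orientation: [0.247, 1.555, -0.253]
contact_force: [-1.4, 1.6, 6.1]
grip_width: 0.0272
```

```bash
python3 st.py
```

```text
17.8 F A,sy,z 1.891400325328306 1.0952807783378835 6.05432762238488 moment tool [-0.0364  0.7347  0.1123] 0.02718634435342991
g-mouth A,sy,z 0.0008501154781116694 -6.139859509108399e-05 0.08061320508328595
```

Emit:
servo_tool:
  motion:
    - [0.001,0,0,0,1]
    - [0.002,0,0,0,1]
    - [0.003,0,0,0,1]
    - [0.003,0,0,0,1]
    - [0.003,0,0,0,1]
  force: 60

```text
clock: 18.3
tcp_pos: [0.5639, -0.2128, 0.3902]
orientation: [0.248, 1.554, -0.252]
contact_force: [-7.5, 4.2, 23.3]
grip_width: 0.0265
```

```bash
python3 st.py
```

```text
18.3 F A,sy,z 8.432825038186815 1.6573245561987398 23.307486921409787 moment tool [0.022  2.3523 0.4392] 0.026464539415630022
g-mouth A,sy,z 0.0005826067191554106 -0.0004308058381484134 0.08022918305417365
```

Emit:
servo_tool:
  motion:
    - [0,0,-0.0005,0,1]
    - [0,0,-0.001,0,1]
    - [0,0,-0.001,0,1]
    - [0.001,0,-0.001,0,1]
    - [0.001,0,-0.001,0,1]
  force: 60

```text
clock: 18.8
tcp_pos: [0.5633, -0.2127, 0.3904]
orientation: [0.249, 1.552, -0.251]
contact_force: [-2.5, 2.0, 11.8]
grip_width: 0.0264
```

```bash
python3 st.py
```

```text
18.8 F A,sy,z 3.044165031714064 1.116645794212013 11.774342407194428 moment tool [0.0002 0.8535 0.395 ] 0.02638908433814953
g-mouth A,sy,z 0.0010273695449419611 -0.0003623923062326334 0.08036568472090833
```

Emit:
servo_tool:
  motion:
    - [0.001,0,-0.0005,0,1]
    - [0.001,0,-0.0008,0,1]
    - [0.002,0,-0.0008,0,1]
    - [0.003,0,-0.0008,0,1]
    - [0.003,0,-0.0008,0,1]

```text
clock: 19.3
tcp_pos: [0.5629, -0.2131, 0.3902]
orientation: [0.25, 1.55, -0.25]
contact_force: [-5.9, 5.1, 24.7]
grip_width: 0.0266
```

```bash
python3 st.py;python3 -c "
from h import *
print(tool()[0])"
```

```text
19.3 F A,sy,z 7.220969860975802 2.971897091560438 24.672938178819823 moment tool [0.019  1.9719 0.5535] 0.026621013132085813
g-mouth A,sy,z 0.0009237083461747026 -0.0006532424395902581 0.08020002615293145
[[ 0.0059  0.3134  0.9496]
 [-0.0012  0.9496 -0.3134]
 [-1.      0.0007  0.006 ]]
```

Emit:
servo_tool:
  motion:
    - [0,0,-0.0005,0,1]
    - [0,0,-0.0008,0,1]
    - [0,0,-0.0008,0,1]
    - [0,0,-0.0008,0,1]

```text
clock: 19.7
tcp_pos: [0.5625, -0.2128, 0.3904]
orientation: [0.25, 1.55, -0.25]
contact_force: [-0.6, 0.3, 6.0]
grip_width: 0.0267
```

```bash
python3 st.py
```

```text
19.7 F A,sy,z 0.6513153594498725 0.14291033069212286 6.002002520743799 moment tool [-0.0617  0.215   0.295 ] 0.026732033888875104
g-mouth A,sy,z 0.0013651445273285595 -0.0004928486625179343 0.0803827144911039
```

Side force is near zero with 6 N down. Release and check from above.

Emit:
servo_tool:
  motion:
    - [0,0,0,0,0.3]
    - [0,0,0,0,0.1]
    - [0,0,0,0,-0.2]
    - [0,0,0,0,-0.6]
    - [0,0,0,0,-1]
    - [0,0,0,0,-1]
    - [-0.02,0,0,0,-1]
    - [-0.05,0,0,0,-1]

```text
clock: 20.5
tcp_pos: [0.5617, -0.2123, 0.4394]
orientation: [0.25, 1.553, -0.25]
contact_force: [1.9, 0.5, -0.0]
grip_width: 0.0853
```

Emit:
servo_tool:
  motion:
    - [-0.03,0,0,0,-1]
    - [-0.06,0,0,0,-1]
    - [-0.1,0,0,0,-1]
    - [-0.1,-0.02,0,0,-1]
    - [-0.1,-0.045,0,0,-1]
    - [-0.1,-0.073,0,0,-1]
    - [-0.1,-0.073,0,0,-1]
    - [-0.1,-0.073,0,0,-1]

```text
clock: 21.3
tcp_pos: [0.5381, -0.2821, 0.5394]
orientation: [0.251, 1.553, -0.251]
contact_force: [0.8, 1.2, -0.0]
grip_width: 0.0856
```

```bash
python3 st.py
cat > fit.py <<'E'
from h import *
def fitc(Q):
    for _ in range(6):
        s=np.linalg.lstsq(np.c_[2*Q,np.ones(len(Q))],(Q**2).sum(1),rcond=None)[0];rr=np.sqrt(s[2]+s[0]**2+s[1]**2)
        e=abs(np.hypot(*(Q-s[:2]).T)-rr);Q=Q[e<max(2*np.median(e),1.5)]
    return s[:2],rr,len(Q),e.mean()
W=cam("wrist");w=np.ascontiguousarray(grab_frame("wrist")[...,::-1]);cv2.imwrite("pics/w9.png",w)
u,v=map(int,proj(W,MO+[0,0,.07]));u-=50;v=max(v-50,0)
w=cv2.resize(w[v:v+100,u:u+100],(600,600),interpolation=cv2.INTER_CUBIC);cv2.imwrite("pics/m9.png",w)
P={z:6*(proj(W,MO+[0,0,z])-[u,v]+.4) for z in(.0155,.026,.115)};print(P)
b=w.astype(int);m=((b[...,0]-b[...,2]>40)&(b[...,0]-b[...,1]>20)).astype(np.uint8)
B=np.argwhere(m)[:,::-1].astype(float);c=P[.0155].copy();B=B[np.hypot(*(B-c).T)<175]
for _ in range(5):
    r=np.hypot(*(B-c).T);t=np.round(np.degrees(np.arctan2(*(B-c).T[::-1]))/4).astype(int)
    o=fitc(np.array([B[t==k][r[t==k].argmax()] for k in np.unique(t)]));i=fitc(np.array([B[t==k][r[t==k].argmin()] for k in np.unique(t)]));c=o[0]
print("blue",o,i)
g=cv2.cvtColor(w,cv2.COLOR_BGR2GRAY).astype(np.float32);c=P[.115].copy()
for it in range(4):
    d=np.gradient(cv2.GaussianBlur(cv2.warpPolar(g,(160,180),tuple(c),160,cv2.WARP_POLAR_LINEAR),(5,3),0),axis=1)
    k=d[:,78:106].argmax(1)+78;mag=d[np.arange(180),k];a=np.radians(np.arange(180)*2)
    f=fitc((np.c_[c[0]+k*np.cos(a),c[1]+k*np.sin(a)])[mag>np.median(mag)*.7]);c=f[0]
k=(-d[:,100:130]).argmax(1)+100;mag=(-d)[np.arange(180),k]
print("rim",f,fitc((np.c_[c[0]+k*np.cos(a),c[1]+k*np.sin(a)])[mag>np.median(mag)*.7]))
bc=(o[0]+i[0])/2;dep=-W[1][2,:3]@W[1][:3,:3].T@W[1][:3,3]*0+ (W[1][:3,:3]@(MO+[0,0,.115])+W[1][:3,3])[2]
print("tilt deg image x,y",np.degrees(((c-P[.115])-(bc-P[.0155])*.72)/6*dep/268.6/.0995))
E
python3 fit.py
```

```text
21.3 F A,sy,z -0.43111308062295495 1.3832214792424038 -0.04036713179280582 moment tool [-0.0001 -0.0378  0.0078] 0.08560270423596639
g-mouth A,sy,z 0.0031047819875113227 -0.07399627373979609 0.22944842490257603
{0.0155: array([300.6098, 304.6563]), 0.026: array([301.1654, 304.5172]), 0.115: array([307.8422, 302.8454])}
blue (array([292.8849, 300.1416]), np.float64(156.86884534277218), 32, np.float64(0.6916386580910565)) (array([289.9912, 302.2995]), np.float64(133.97410672663173), 47, np.float64(0.6780449836083182))
rim (array([298.1565, 306.1009]), np.float64(93.28449231850533), 79, np.float64(0.6383445171740273)) (array([293.9569, 303.1385]), np.float64(124.37708445416033), 103, np.float64(0.5959051407901127))
tilt deg image x,y [-0.2514  0.4674]
```

From above, rim and clamp are now concentric. The depth-corrected tilt is about 0.25° in the lean direction and 0.7° across it, within measuring error. The robot is clear, so I hand in.

```bash
python3 -c "
from bench import *
print(hand_in())"
```

```text
the job is handed in; nothing more can be done
None
```

I took the holder out of the draining stand and stood it upright in the flask mouth, with its stopper pressed home. It is released, and I handed the job in at about 21 s of the 48 s allowed; no verdict came back.

- **Taking it out:** I gripped the barrel at about +50 mm and drew it out along its own axis. It came clear of the stand, still leaning 35° in the grip.
- **Turning it upright:** The tool can only turn about its own pointing axis. I put the stem tip in the flask neck and swung the holder upright against the wall, with side forces of about 3 N.
- **Seating it:** I pressed it home with about 20 N.
- **Straightening it:** The first check after release showed a lean of about 2° (limit 2.9°). I took hold again with the jaws turned 90°, pressed down with about 25 N, brought the side force to about 0.7 N and released.

**Last checks:**
- **Tilt:** The wrist camera above it puts the tilt at about 0.25° in the original lean direction and about 0.7° across it. I corrected these by hand, because the script's own depth correction was the wrong way round (it printed -0.25° and 0.47°).
- **Height:** The last grip point was 80.4 mm above the rim, against 80 mm expected when home.
- **Contact:** The robot was clear of the holder, with only sensor noise (about 1 N) on the wrist.

**What disagreed:** Tilt estimates after the first release ranged from 0.4° to 2.7° between cameras. The mouth position differed by about 2 mm between views and contact forces, so I trusted the forces for centring. I did not measure the spare base, dish and wash bottle again, but the arm never went near them after the lift.

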